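# Seat the locating pin in the die's hidden dowel hole

### The job

Take the tall plain cylindrical locating pin out of the wooden pin rack and fit it upright in the blind dowel hole of the die's sprung pad, its shoulder fully home on the pad, and let go. The hole is hidden by a flush dust plug somewhere in the cover plate's window, so rest the pin's nose on the pad and sweep it in a widening spiral until it drops in. Go gently, never pushing on the die or its cover harder than 30 N, and leave the other pins and tools where they are.

Things in the scene. Friction and masses are not known exactly. Their poses are not given: they have to be found in the camera images.
- pin_mid (a point): The locating pin, plain bright steel, about 280 g, 96 mm tall, standing nose down in the rack. Body: cylinder 24 mm in diameter, 70 mm tall; below it a flat shoulder and a shank 16 mm in diameter, 26 mm long, its lowest 3 mm tapering to a flat nose 13.6 mm across. This point: on the axis half-way up the body, 35 mm above the shoulder, 61 mm above the nose; z up. The tallest pin, the only one with a plain straight body.
- pin_shoulder (a point): Centre of the same pin's shoulder (where the 24 mm body meets the 16 mm shank), 26 mm above the nose; z up along the pin. When home it lies on the pad's face, 6 mm below the cover's upper face. The pad moves only straight down, up to 12 mm: yields from about 4 N, then 1 N more per mm (16 N at its stop, then rigid), and springs back. The hole's dust plug (4 mm thick) is driven down by the pin at about 0.5 N and stays down.
- rack: Wooden block fixed to the table, 160 x 54 x 36 mm, long along its own x; origin at the centre of its underside. Three holes 52 mm apart along its x hold three pins in any order, each 26 mm deep with its shoulder on the block's top; 0.8 mm play all round. The pins come straight up.
- die: Fixed die set: steel shoe 200 (its x) x 250 (its y) x 20 mm, origin at the centre of its underside. Two guide pillars, 25 mm thick, tops 110 mm above the table, stand on it at x +75, y +103 and -103 mm. A cover plate, 150 x 150 x 6 mm, stands on posts over its middle, upper face 74 mm above the table, with a square 56 mm window.
- window (a point): Centre of the cover's window, level with the cover's upper face, 74 mm above the table; x, y along the window's sides, z up. 6 mm below lies the flat face of the sprung steel pad. The pad's hole is hidden: its axis lies 3.5 to 12.5 mm from this point, in any direction, different each time. It is vertical, round, 17.6 mm wide, 30 mm deep, and filled flush by the dust plug.
- ball_pin: Bystander: pin with a 28 mm ball head, 64 mm tall, in the rack; origin at its nose. Leave it.
- slim_pin: Bystander: pin with a thin 30 mm collar and a slim 12 mm stem, 66 mm tall, in the rack; origin at its nose. Leave it.
- wrench: Bystander: steel wrench lying on the table; origin under its middle.
- hammer: Bystander: hammer lying on the table; origin under its middle.
- gauge: Bystander: red dial gauge, 56 mm in diameter, 22 mm thick, lying on its back; origin under its centre.
- can: Bystander: can with a blue band, 60 mm in diameter, 150 mm tall; origin under its centre.
- parallel: Bystander: steel parallel bar 90 x 20 x 30 mm; origin under its centre.
There are look-alikes about, which are no part of the job. What is shaped like the part that bears pin_mid but red or turquoise is not meant.

How it is judged:
On the way, in this order (a step that is already met when the one before it is completed fails the run):
1. the locating pin is lifted clear of the rack (height (world z) of pin_shoulder above 0.07 m), for 0.1 s.
2. the pin's shank has dropped well into the hole in the window (horizontal distance between pin_shoulder and window below 0.018 m and angle between pin_shoulder's own z axis and vertical below 0.07 rad and z of pin_shoulder in the frame of window below 0.003 m), for 0.1 s.
At the end, for the whole second after the job is handed in: The locating pin stands upright (within 0.07 rad) and at rest in the hole in the window, its shoulder within 2 mm of the pad's face (at least 4 mm below the cover's upper face) and within 18 mm of the window's centre (horizontal distance between pin_shoulder and window below 0.018 m and angle between pin_shoulder's own z axis and vertical below 0.07 rad and z of pin_shoulder in the frame of window below -0.004 m and linear speed of pin below 0.01 m/s); the robot touches nothing.
It fails at once if the pin or the gripper pushes on the die, its pad or its cover plate with more than 30 N (contact force between any of pin, the arm, the fingers and die above 30 N or contact force between any of pin, the arm, the fingers and pad above 30 N).
It fails at once if another pin or a tool is moved by more than 20 mm (distance of any of ball_pin, slim_pin, wrench, hammer, gauge, can, parallel from where it was at the start of the episode above 0.02 m).
It also fails if it takes over 61 s, if anything falls off the work surface, if the arm or the gripper's body presses on something with over 40 N, if the wrist force passes 120 N, or if a joint passes its speed limit or range.

### The arm

A 6-joint arm with a two-finger parallel gripper is mounted at the origin on the work surface. World frame = base frame: x ahead of the robot, y to its left, z up, the work surface at z = 0. Lengths are in m, angles in rad, forces in N, time in s.
With the tool pointing down it reaches from about 0.25 to 0.775 m from the base axis. Payload 4 kg.
Tool frame: the origin (TCP) lies midway between the tips of the shut fingers; the grasp point (between the pads) lies 19 mm behind it (robot.grasp_offset is the distance from the TCP to the grasp point, in m); z points along the fingers, y is the direction in which the jaws open and shut (so a half turn about z gives the same grasp; the last joint's range is limited). The gripper opens to 94 mm and grips with 3 to 60 N. Pads are 16 mm wide; open, the fingers measure 119 mm over their backs; the gripper's body (75 mm by 177 mm) begins 78 mm behind the grasp point.
Start: joints at [-1.263, 0.087, 1.371, -0, 1.684, -0.103], TCP at [0.22, -0.504, 0.206] pointing down, gripper open.
Joint ranges: [-3.1, 3.1], [-0.76, 2.03], [0.27, 2.55], [-1.08, 4.22], [0.17, 2.65], [-2.57, 2.57]. Speed limits (rad/s): [2.79, 2.79, 3.14, 3.14, 3.14, 3.14].

### API

Orientations are given as [roll, pitch, yaw] about the fixed x, y, z axes, in that order (R = Rz(yaw) Ry(pitch) Rx(roll)).
In Python, from bench import status, viewer, order, robot gives the robot as it stands. The module is installed in compiled form; this text tells all that it offers.
- The arm moves only by the tool move_arm, never from a script. Its argument "targets" is a list of rows, each a list of 3 entries, a list of its own where there are three numbers: the shift along the tool's x, y, z in mm, then the turn, a rotation vector about the tool's x, y, z in degrees, then the opening, from -1 (shut) to 1 (fully open). A call has 1 to 20 rows; each row is the pose to reach, as a shift and turn from the pose commanded when the call began, along the tool's axes at that moment; what a row does not reach only later rows make up. A row lasts 1/8 s, in which the tool goes at most 62.5 mm and 10.7 degrees, less where a joint would pass 70% of its speed; a pose out of reach is approached as far as the arm can. A call with a gripper value outside its range is refused whole. The fingers move at their own pace and stop on an object; the grip force is fixed at half the most. Time passes only in rows, so rows that repeat a pose let the fingers close. It gives the time, the measured TCP pose, the force and the opening at its end, in the units of the state.
- status.get_obs(): the state, without advancing time (a new reading comes with each control period).
- viewer.snapshot(name): name is "scene" or "top" or "wrist"; returns the picture (420x560x3 uint8, red, green, blue); there is no depth.
- viewer.camera_model(name): a dict with "K" (3x3 intrinsics, pixels), "xyz" and "attitude" of the camera in the world; the wrist camera has in their place "T_tool_cam" (4x4, takes a point from camera to tool coordinates, whose origin is the TCP and whose axes are the flange's). Camera axes: x right, y up, looking along -z (the intrinsics and any distortion apply to the point x, -y, -z); pixel columns grow to the right and rows downward; lengths in m; the calibration is good to about 2 mm. A picture is of the moment at which its call begins: read the wrist's pose just before it. camera_model takes no time and is no camera call.
- order.close_job(): hands the job in, once; it reports no verdict.
The state is a dict: "time": time; "joint_positions": joint angles; "qvel": joint speeds; "joint_torque": joint torques, N m; "tool_pos": TCP position; "ee_rot": TCP orientation; "wrist_force": force on the tool from outside, world axes, zero at the start; "wrist_torque": the same for the moment, N m; "width": finger opening in m.
Only numpy, scipy, OpenCV 4.12 (cv2) and the standard library are available. Lean on these libraries where they do the work, as an engineer would, in place of code of your own. Each camera call takes 0.05 s, during which the arm holds its last target. There are 200 camera calls.

## Working session

There is one attempt and no reset: what is moved stays moved. The work goes in short steps, Python scripts to look and compute and a tool call to move; the robot and the scene stay as the last step left them, time stands still between calls to the robot, and variables do not carry over. Pictures are saved under pics/ and viewed, about 8 in all and at most 12, crops included, and the job is handed in when it is done.

Besides the shell and the picture viewer there is one more tool, called after "Emit:" by a JSON object that holds its "fn" and its "kwargs". move_arm: Moves the arm, as the interface text tells. Its arguments: {"type":"object","properties":{"targets":{"type":"array"}},"required":["targets"]}

```bash
mkdir -p pics
python3 - <<'E'
from bench import status, viewer, robot
import cv2,numpy as np
o=status.get_obs();print(o)
for n in("scene","top","wrist"):
    im=viewer.snapshot(n);cv2.imwrite(f"pics/{n}0.png",im[:,:,::-1]);m=viewer.camera_model(n);print(n,m)
print([a for a in dir(robot) if a[0]!='_'])
a=cv2.imread("pics/top0.png");cv2.imwrite("pics/top0b.png",cv2.resize(a,(800,600),interpolation=cv2.INTER_CUBIC))
E
```

```text
{'time': 0.0, 'joint_positions': array([-1.26307590e+00,  8.79256171e-02,  1.37224380e+00, -1.99496461e-05,
        1.68363063e+00, -1.03109843e-01]), 'qvel': array([-5.40201049e-05, -5.76955884e-04, -6.47545665e-04, -6.14333625e-04,
        1.11514600e-04,  8.87006467e-04]), 'joint_torque': array([ 4.54821002e-04, -3.40183353e+01, -3.02424037e+01,  7.16809463e-02,
        3.29589285e-02, -1.58921021e-04]), 'tool_pos': array([ 0.21946721, -0.50370289,  0.20432557]), 'ee_rot': array([-3.13939494e+00, -2.07478304e-04,  4.10827813e-01]), 'wrist_force': array([ 0.55562926, -0.08017399, -0.08010196]), 'wrist_torque': array([-0.00811084, -0.00632419, -0.00473643]), 'width': 0.0940002210024524}
scene {'K': array([[428.59159277,   0.        , 278.09655032],
       [  0.        , 428.59159277, 209.00351225],
       [  0.        ,   0.        ,   1.        ]]), 'xyz': array([1.1845825 , 0.27582657, 0.71696867]), 'attitude': array([ 0.80909184, -0.00515153,  2.01566546])}
top {'K': array([[506.74094301,   0.        , 279.58003005],
       [  0.        , 506.74094301, 217.56341833],
       [  0.        ,   0.        ,   1.        ]]), 'xyz': array([ 0.45592662, -0.02955253,  1.47914782]), 'attitude': array([ 0.0757105 ,  0.01193402, -1.55784009])}
wrist {'K': array([[310.43991043,   0.        , 283.3843409 ],
       [  0.        , 310.43991043, 207.47885549],
       [  0.        ,   0.        ,   1.        ]]), 'T_tool_cam': array([[-8.64606242e-05,  9.62407628e-01,  2.71609187e-01,
         7.92408463e-02],
       [ 9.99999180e-01,  4.30300568e-04, -1.20638038e-03,
         4.01883951e-04],
       [-1.27790327e-03,  2.71608860e-01, -9.62406875e-01,
        -1.78776318e-01],
       [ 0.00000000e+00,  0.00000000e+00,  0.00000000e+00,
         1.00000000e+00]])}
['IKError', 'grasp_offset']
```

View pics/top0b.png

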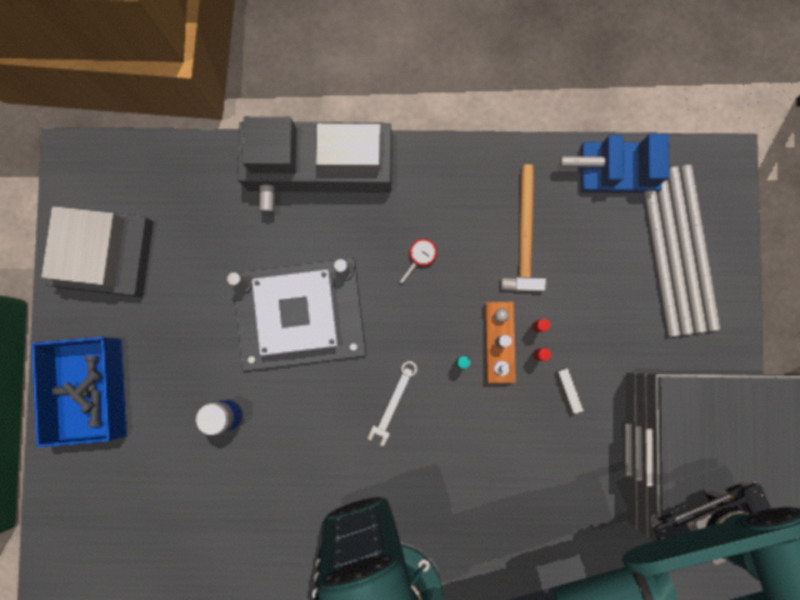

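View pics/scene0.png

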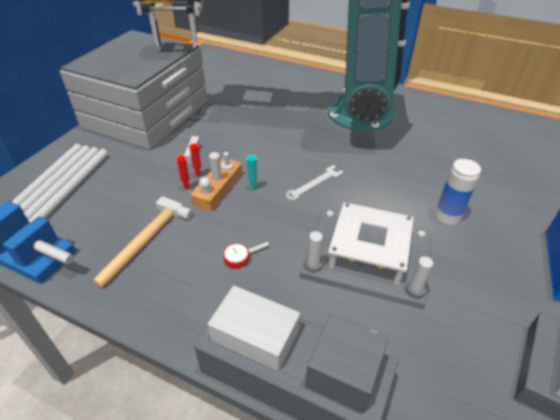

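```bash
cat > h.py <<'E'
import numpy as np,cv2
from scipy.spatial.transform import Rotation as R
from bench import status,viewer
def ray(name,uv,obs=None):
    m=viewer.camera_model(name);K=m["K"]
    d=np.linalg.inv(K)@np.array([uv[0],uv[1],1.]);d=np.array([d[0],-d[1],-d[2]])
    if "xyz" in m: return np.array(m["xyz"]),R.from_euler("xyz",m["attitude"]).as_matrix()@d
    T=m["T_tool_cam"];W=R.from_euler("xyz",obs["ee_rot"]).as_matrix()
    return obs["tool_pos"]+W@T[:3,3],W@T[:3,:3]@d
def onz(name,uv,z,obs=None):
    c,d=ray(name,uv,obs);return c+d*(z-c[2])/d[2]
def rect(mask,near):
    cs,_=cv2.findContours(mask.astype(np.uint8),cv2.RETR_EXTERNAL,cv2.CHAIN_APPROX_NONE)
    cs=[c for c in cs if cv2.contourArea(c)>60]
    return min(cs,key=lambda c:np.linalg.norm(np.array(cv2.minAreaRect(c)[0])-near))
E
python3 - <<'E'
from h import *
a=cv2.imread("pics/top0.png");hsv=cv2.cvtColor(a,cv2.COLOR_BGR2HSV)
near=np.array([350,240])
m=cv2.inRange(hsv,(5,120,80),(20,255,255));c=rect(cv2.morphologyEx(m,cv2.MORPH_CLOSE,np.ones((9,9))),near)
r=cv2.minAreaRect(c);print("rack",r);b=cv2.boxPoints(r);P=[onz("top",p,.036)[:2] for p in b];print(np.round(P,4),np.mean(P,0))
g=cv2.cvtColor(a,cv2.COLOR_BGR2GRAY)
print(g[218,150:260]);
# bright pin top
roi=g[228:252,340:368];print(roi)
# window: dark region inside bright cover
cov=(g>150).astype(np.uint8);c=rect(cov,np.array([206,218]));r=cv2.minAreaRect(c);print("cover",r)
P=[onz("top",p,.074)[:2] for p in cv2.boxPoints(r)];print(np.round(P,4),np.mean(P,0))
M=np.zeros_like(g);cv2.fillPoly(M,[cv2.convexHull(c)],1)
w=((g<130)&(M>0));c=rect(w,np.array([206,218]));r=cv2.minAreaRect(c);print("win",r)
P=[onz("top",p,.074)[:2] for p in cv2.boxPoints(r)];print(np.round(P,4),np.mean(P,0))
E
```

```text
rack ((350.0, 239.0), (56.0, 20.0), 90.0)
[[ 0.586  -0.1832]
 [ 0.5867 -0.2402]
 [ 0.4276 -0.2403]
 [ 0.4269 -0.1838]] [ 0.5068148  -0.21186054]
[ 89  88  87  90  87  88  88  88  88  90  88  87  89  88  86  81  88  93
  89  89  90  91  92  91  90  91  92  96 130 188 205 208 209 209 208 209
 210 208 208 208 208 207 210 209 207 187 132  97  95  95  96  97  98  97
  97  98  99  98  99  99  97  98  98  96  98 127 183 205 207 208 206 208
 209 209 208 209 209 208 208 209 209 207 192 134  91  85  87  93  97  98
  98  99  97  97  98  96  96  97  98  97  98  92  77  85  91  93  92  91
  92  92]
[[ 80 115 127 133 138 135 125 121 121 122 124 132 138 144 139 135 137 143
  142 126 103  89  88  87  86  88  87  86]
 [ 80 115 124 131 135 136 132 129 128 131 134 140 144 143 139 136 137 142
  140 127 101  89  88  87  88  88  88  87]
 [ 82 115 128 132 136 135 132 129 130 132 136 141 144 143 141 139 138 142
  141 127 101  89  86  87  88  87  88  85]
 [ 80 113 128 133 134 134 132 129 128 133 136 141 142 144 142 137 138 143
  140 126 102  89  88  87  87  86  88  87]
 [ 79 113 127 132 134 130 129 129 129 1
[... 2000 characters left out ...]
144 142 141 141 138 138
  140 136 111  92  87  85  86  87  84  86]
 [ 67 101 121 125 126 123 121 122 124 128 134 139 143 141 141 140 136 138
  141 132 112  91  87  88  87  87  86  85]
 [ 67 102 122 125 128 130 131 130 135 133 139 142 143 143 142 140 138 138
  138 132 113  94  85  85  84  87  85  84]]
cover ((205.44879150390625, 218.06484985351562), (53.86381530761719, 54.155914306640625), 83.2901611328125)
[[0.6235 0.2809]
 [0.6431 0.1306]
 [0.4938 0.11  ]
 [0.4744 0.2591]] [0.55870981 0.19514462]
win ((205.5609588623047, 218.0487823486328), (18.994224548339844, 18.773359298706055), 83.6598129272461)
[[0.5816 0.2243]
 [0.588  0.1723]
 [0.5354 0.1653]
 [0.529  0.2172]] [0.558493   0.19478418]
```

```bash
cat >> h.py <<'E'
def shift(target,obs=None):
    o=obs or status.get_obs();return 1000*R.from_euler("xyz",o["ee_rot"]).as_matrix().T@(np.array(target)-o["tool_pos"])
E
python3 - <<'E'
from h import *
p=onz("top",(353.4,238.2),.106);print(p)
print(shift([p[0]-.08,p[1],.22]),shift([p[0],p[1],.18]))
E
```

```text
[ 0.50630917 -0.21220006  0.106     ]
[ 306.07621429 -184.83093885  -15.04584832] [ 379.41288241 -152.81710551   24.91472706]
```

Emit:
{"fn": "move_arm", "kwargs": {"targets": [[[379,-153,-15],[0,0,23.5],0.0],[[379,-153,-15],[0,0,23.5],0.0],[[379,-153,-15],[0,0,23.5],0.0],[[379,-153,-15],[0,0,23.5],0.0],[[379,-153,-15],[0,0,23.5],0.0],[[379,-153,-15],[0,0,23.5],0.0],[[379,-153,-15],[0,0,23.5],0.0],[[379,-153,-15],[0,0,23.5],0.0],[[379,-153,-15],[0,0,23.5],0.0],[[379,-153,-15],[0,0,23.5],0.0]]}}

```text
time: 1.4
tool_pos: [0.5051, -0.2137, 0.2203]
ee_rot: [3.141, 0.001, -0.001]
wrist_force: [0.6, -0.1, -0.6]
width: 0.0469
```

Run:
```python
from h import *
o=status.get_obs();im=viewer.snapshot("wrist")[:,:,::-1].copy();cv2.imwrite("pics/w1.png",im);print(o["time"],o["tool_pos"],o["ee_rot"],o["width"],o["wrist_force"])
import pickle;pickle.dump(o,open("o1.pkl","wb"))
```

```text
1.4 [ 0.50514823 -0.21370399  0.22034649] [ 3.14132980e+00  5.14105425e-04 -1.35310214e-03] 0.0468599100058655 [ 0.55203734 -0.05445513 -0.62523784]
```

View pics/w1.png

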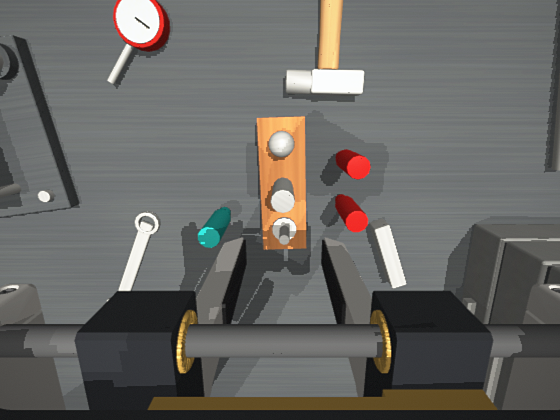

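Run:
```python
from h import *
import pickle;o=pickle.load(open("o1.pkl","rb"))
a=cv2.imread("pics/w1.png");g=cv2.cvtColor(a,cv2.COLOR_BGR2GRAY)
h=cv2.HoughCircles(cv2.resize(g[180:222,260:306],None,fx=4,fy=4,interpolation=cv2.INTER_CUBIC),cv2.HOUGH_GRADIENT,1,40,param1=100,param2=15,minRadius=36,maxRadius=60)
print(h[0]/4+np.array([260,180,0]))
for u in [h[0][0][:2]/4+np.array([260,180])]: print(onz("wrist",u,.106,o))
for n,u in dict(turq=(208,237),r1=(356,220),r2=(359,168)).items(): print(n,onz("wrist",u,.096,o))
```

```text
[[282.625      201.375       11.57499981]]
[ 0.50810806 -0.21366044  0.106     ]
turq [ 0.4672865  -0.13581195  0.096     ]
r1 [ 0.48560116 -0.28892626  0.096     ]
r2 [ 0.53914361 -0.28854097  0.096     ]
```

Emit:
{"fn": "move_arm", "kwargs": {"targets": [[[2.4,-0.3,50],[0,0,0],0.0],[[2.4,-0.3,100],[0,0,0],0.0],[[2.4,-0.3,140],[0,0,0],0.0],[[2.4,-0.3,164],[0,0,0],0.0],[[2.4,-0.3,164],[0,0,0],0.0],[[2.4,-0.3,164],[0,0,0],0.0]]}}

```text
time: 2.2
tool_pos: [0.5089, -0.2134, 0.0579]
ee_rot: [3.14, -0.002, -0.0]
wrist_force: [0.1, -0.0, 0.2]
width: 0.0473
```

Run:
```python
from h import *
o=status.get_obs();im=viewer.snapshot("wrist")[:,:,::-1].copy();cv2.imwrite("pics/w2.png",im)
print(o["time"],o["tool_pos"],o["ee_rot"])
```

```text
2.2 [ 0.50892238 -0.21336015  0.05794308] [ 3.14039312e+00 -2.01405955e-03 -4.24934656e-04]
```

View pics/w2.png

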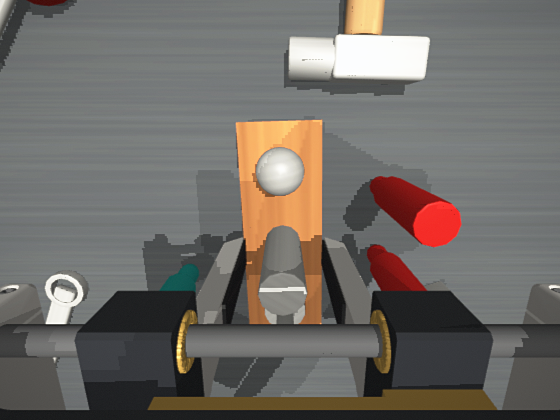

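Emit:
{"fn": "move_arm", "kwargs": {"targets": [[[0,0,0],[0,0,0],-0.3],[[0,0,0],[0,0,0],-0.7],[[0,0,0],[0,0,0],-1],[[0,0,0],[0,0,0],-1],[[0,0,0],[0,0,0],-1],[[0,0,0],[0,0,0],-1]]}}

```text
time: 3.0
tool_pos: [0.5088, -0.2126, 0.0571]
ee_rot: [3.141, -0.001, 0.001]
wrist_force: [-0.6, -1.0, 4.1]
width: 0.0237
```

Emit:
{"fn": "move_arm", "kwargs": {"targets": [[[0,0,-10],[0,0,0],-1],[[0,0,-30],[0,0,0],-1],[[0,0,-60],[0,0,0],-1],[[0,0,-95],[0,0,0],-1],[[0,0,-110],[0,0,0],-1],[[0,0,-110],[0,0,0],-1],[[0,0,-110],[0,0,0],-1]]}}

```text
time: 3.88
tool_pos: [0.5074, -0.2118, 0.1644]
ee_rot: [-3.14, 0.003, 0.001]
wrist_force: [0.1, 0.1, -3.1]
width: 0.0235
```

Run:
```python
from h import *
o=status.get_obs();im=viewer.snapshot("scene")[:,:,::-1].copy()
a=im[20:240,120:400];b=viewer.snapshot("wrist")[:,:,::-1][200:420,140:420];cv2.imwrite("pics/s3.png",cv2.resize(np.hstack([a,b]),(800,314),interpolation=cv2.INTER_CUBIC))
print(o)
print(shift([.5586,.195,.2]))
```

```text
{'time': 3.875, 'joint_positions': array([-4.98511203e-01,  1.01319931e-01,  1.43671066e+00,  1.17974192e-05,
        1.60729576e+00,  1.07160824e+00]), 'qvel': array([-0.00129162,  0.00593661,  0.00700345,  0.00074762, -0.00039255,
        0.00043347]), 'joint_torque': array([ 1.35537706e-02, -3.66012847e+01, -3.20417118e+01,  5.01088891e-02,
       -6.45219139e-02,  1.33013696e-04]), 'tool_pos': array([ 0.50743513, -0.21178522,  0.16439219]), 'ee_rot': array([-3.13979493e+00,  3.27242953e-03,  6.80237838e-04]), 'wrist_force': array([ 0.12370232,  0.13705365, -3.06615238]), 'wrist_torque': array([ 0.039941  , -0.00631239, -0.01839996]), 'width': 0.023523329418073124}
[  51.28753737 -406.83419577  -35.08455806]
```

View pics/s3.png

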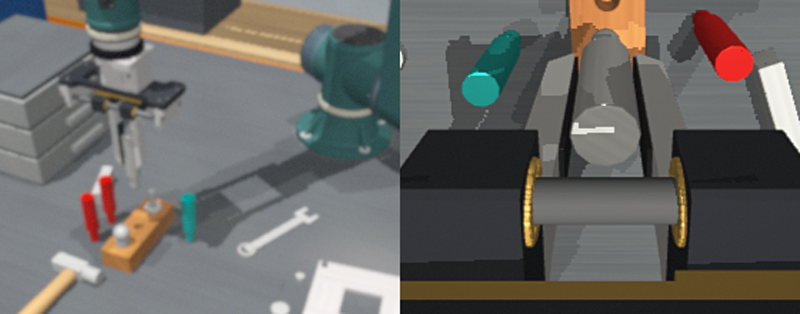

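Emit:
{"fn": "move_arm", "kwargs": {"targets": [[[-7,-60,-56],[0,0,0],-1],[[-7,-120,-56],[0,0,0],-1],[[-7,-180,-56],[0,0,0],-1],[[-7,-240,-56],[0,0,0],-1],[[-7,-300,-56],[0,0,0],-1],[[-7,-350,-56],[0,0,0],-1],[[-7,-390,-56],[0,0,0],-1],[[-7,-407,-56],[0,0,0],-1],[[-7,-407,-56],[0,0,0],-1],[[-7,-407,-56],[0,0,0],-1],[[-7,-407,-56],[0,0,0],-1]]}}

```text
time: 5.35
tool_pos: [0.5014, 0.1932, 0.2225]
ee_rot: [3.141, -0.0, -0.002]
wrist_force: [-0.3, 0.2, -1.5]
width: 0.0235
```

Run:
```python
from h import *
o=status.get_obs();im=viewer.snapshot("wrist")[:,:,::-1].copy();cv2.imwrite("pics/w4.png",im)
import pickle;pickle.dump(o,open("o4.pkl","wb"))
print(o["time"],o["tool_pos"],o["ee_rot"],o["wrist_force"],o["width"])
```

```text
5.35 [0.50139838 0.19321989 0.22248062] [ 3.14105796e+00 -6.43821301e-05 -1.63502153e-03] [-0.32006735  0.21044184 -1.54351588] 0.02349404070096348
```

View pics/w4.png

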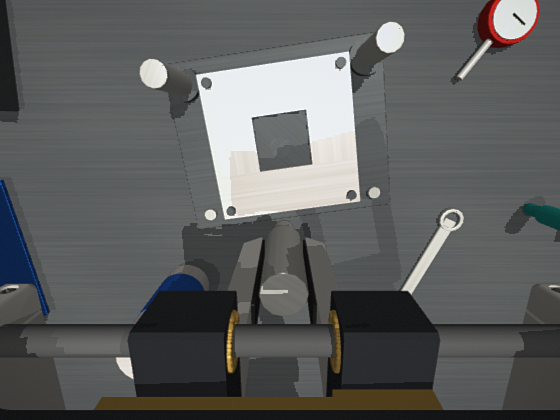

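Run:
```python
from h import *
import pickle;o=pickle.load(open("o4.pkl","rb"))
a=cv2.imread("pics/w4.png");g=cv2.cvtColor(a,cv2.COLOR_BGR2GRAY)
w=np.zeros_like(g);w[95:185,235:330]=g[95:185,235:330]<125
c=rect(w,np.array([282,140]));r=cv2.minAreaRect(c);print(r)
P=np.array([onz("wrist",p,.074,o)[:2] for p in cv2.boxPoints(r)]);print(np.round(P,4),P.mean(0),np.linalg.norm(P-np.roll(P,1,0),axis=1))
h=cv2.HoughCircles(cv2.resize(g[260:325,255:312],None,fx=4,fy=4,interpolation=cv2.INTER_CUBIC),cv2.HOUGH_GRADIENT,1,40,param1=60,param2=15,minRadius=70,maxRadius=120)
print(None if h is None else h[0][:3]/4+np.array([255,260,0]))
for u in [(283.5,292.5)]:print(onz("wrist",u,o["tool_pos"][2]+.049,o)-o["tool_pos"])
k=cv2.GaussianBlur(g[100:180,240:325],(0,0),1).astype(float);k=np.clip((k-60)*255/60,0,255).astype(np.uint8)
cv2.imwrite("pics/win.png",cv2.resize(k,(510,480),interpolation=cv2.INTER_CUBIC))
```

```text
((282.0500183105469, 140.35000610351562), (54.73006057739258, 54.022953033447266), 81.8698959350586)
[[0.5837 0.2246]
 [0.591  0.1706]
 [0.5366 0.1615]
 [0.5286 0.218 ]] [0.55997357 0.19370122] [0.05555367 0.05449186 0.05522176 0.05707666]
[[283.875      291.875       24.47500038]]
[ 0.00126207 -0.00046884  0.049     ]
```

View pics/win.png

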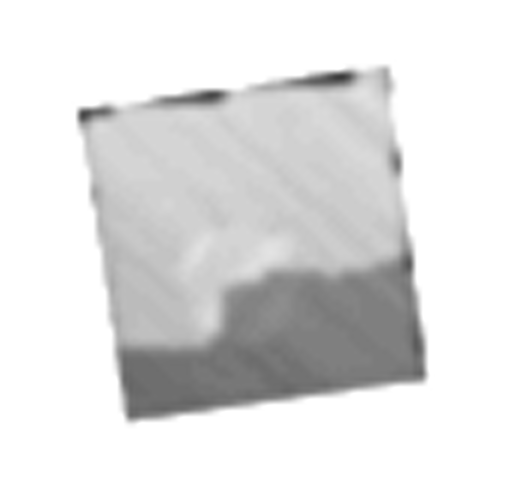

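Emit:
{"fn": "move_arm", "kwargs": {"targets": [[[40,-1,0],[0,0,0],-1],[[58,-1,30],[0,0,0],-1],[[58,-1,65],[0,0,0],-1],[[58,-1,90],[0,0,0],-1],[[58,-1,95],[0,0,0],-1],[[58,-1,95],[0,0,0],-1],[[58,-1,95],[0,0,0],-1],[[58,-1,95],[0,0,0],-1]]}}

```text
time: 6.4
tool_pos: [0.5599, 0.1959, 0.1291]
ee_rot: [-3.141, -0.003, 0.001]
wrist_force: [0.2, -1.0, -2.1]
width: 0.0233
```

Run:
```python
from h import *
b=viewer.snapshot("wrist")[:,:,::-1][0:360,90:470];c=viewer.snapshot("scene")[:,:,::-1][110:310,270:470]
cv2.imwrite("pics/w5.png",np.hstack([b,cv2.resize(c,(360,360),interpolation=cv2.INTER_CUBIC)]))
o=status.get_obs();print(o["time"],o["tool_pos"],o["ee_rot"],o["wrist_force"])
```

```text
6.5 [0.55956715 0.19583455 0.12842711] [-3.14127864e+00 -1.65204225e-03  7.49147682e-04] [ 0.17845005  0.13934174 -2.95549045]
```

View pics/w5.png

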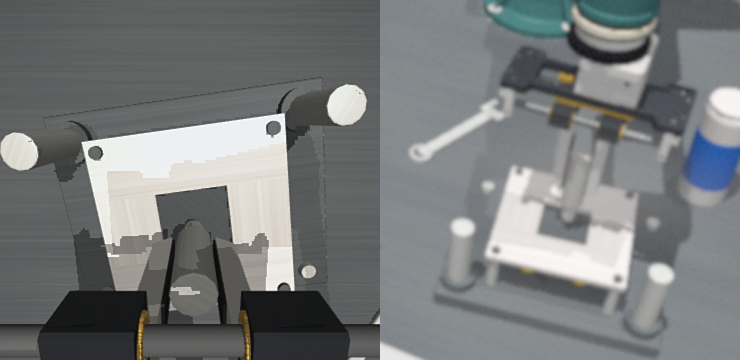

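Run:
```python
from h import *
o=status.get_obs()
p=onz("wrist",(247,195),.074,o)[:2];q=onz("wrist",(318,186),.074,o)[:2];d=(q-p);L=np.linalg.norm(d);n=np.array([d[1],-d[0]])/L
n=n if n[0]<0 else -n
print(p,q,L,(p+q)/2+n*.028, onz("wrist",(283,286),o["tool_pos"][2]+.049,o))
```

```text
[0.58334502 0.22336389] [0.59044456 0.16878276] 0.05504092077056706 [0.55912869 0.1924617 ] [0.5641685  0.19556217 0.17742711]
```

Emit:
{"fn": "move_arm", "kwargs": {"targets": [[[0,0,4],[0,0,0],-1],[[0,0,7],[0,0,0],-1],[[0,0,9],[0,0,0],-1],[[0,0,10],[0,0,0],-1],[[0,0,10],[0,0,0],-1]]}}

```text
time: 7.12
tool_pos: [0.5591, 0.1957, 0.1173]
ee_rot: [3.141, 0.0, 0.001]
wrist_force: [0.2, 0.1, -2.7]
width: 0.0236
```

Emit:
{"fn": "move_arm", "kwargs": {"targets": [[[0.5,1.5,1],[0,0,0],-1],[[0.5,1.5,2],[0,0,0],-1],[[0.5,1.5,3],[0,0,0],-1],[[0.5,1.5,3],[0,0,0],-1]]}}

```text
time: 7.62
tool_pos: [0.5598, 0.1941, 0.1151]
ee_rot: [3.141, -0.001, 0.001]
wrist_force: [-1.2, -0.9, 0.8]
width: 0.0236
```

Run:
```python
import numpy as np
th=[0.];P=[]
r=lambda t:2+3*t/2/np.pi
while r(th[-1])<13.6: th.append(th[-1]+1.8/r(th[-1]))
P=np.round([[r(t)*np.cos(t),r(t)*np.sin(t)] for t in th],1);print(len(P))
b=np.zeros(2)
for i in range(0,len(P),4):
    q=P[i:i+4];print(i//4,np.round(q-b,1).tolist(),q[-1]);b=q[-1]
```

```text
106
0 [[2.0, 0.0], [1.5, 1.9], [-0.2, 2.8], [-2.0, 2.3]] [-2.   2.3]
1 [[-1.2, -1.4], [-1.5, -3.2], [-0.8, -5.0], [0.6, -6.1]] [-1.4 -3.8]
2 [[1.8, -0.5], [3.6, -0.1], [5.1, 0.9], [6.1, 2.5]] [ 4.7 -1.3]
3 [[0.3, 1.8], [0.0, 3.6], [-0.9, 5.2], [-2.4, 6.3]] [2.3 5. ]
4 [[-1.7, 0.7], [-3.5, 0.7], [-5.2, 0.2], [-6.8, -0.8]] [-4.5  4.2]
5 [[-1.1, -1.4], [-1.8, -3.1], [-2.0, -4.9], [-1.7, -6.7]] [-6.2 -2.5]
6 [[0.8, -1.6], [1.9, -3.0], [3.4, -4.0], [5.2, -4.6]] [-1.  -7.1]
7 [[1.8, -0.2], [3.6, 0.1], [5.2, 0.9], [6.7, 2.0]] [ 5.7 -5.1]
8 [[1.1, 1.4], [1.9, 3.0], [2.3, 4.8], [2.3, 6.6]] [8.  1.5]
9 [[-0.5, 1.7], [-1.3, 3.4], [-2.4, 4.8], [-3.8, 5.9]] [4.2 7.4]
10 [[-1.6, 0.8], [-3.4, 1.3], [-5.2, 1.3], [-7.0, 1.1]] [-2.8  8.5]
11 [[-1.7, -0.7], [-3.2, -1.7], [-4.5, -2.9], [-5.5, -4.4]] [-8.3  4.1]
12 [[-0.8, -1.7], [-1.1, -3.4], [-1.2, -5.2], [-0.9, -7.0]] [-9.2 -2.9]
13 [[0.6, -1.7], [1.6, -3.3], [2.8, -4.6], [4.2, -5.7]] [-5.  -8.6]
14 [[1.6, -0.9], [3.3, -1.4], [5.1, -1.7], [6.9, -1.6]] [  1.9 -10.2]
15 [[1.8, 0.4], [3.4, 1.1], [4.9, 2.1], [6.3, 3.3]] [ 8.2 -6.9]
16 [[1.1, 1.5], [1.9, 3.1], [2.5, 4.8], [2.8, 6.6]] [11.  -0.3]
17 [[0.0, 1.8], [-0.3, 3.5], [-0.9, 5.3], [-1.8, 6.8]] [9.2 6.5]
18 [[-1.1, 1.5], [-2.4, 2.7], [-3.9, 3.7], [-5.5, 4.5]] [ 3.7 11. ]
19 [[-1.8, 0.5], [-3.6, 0.7], [-5.4, 0.7], [-7.1, 0.4]] [-3.4 11.4]
20 [[-1.7, -0.6], [-3.3, -1.4], [-4.8, -2.5], [-6.1, -3.8]] [-9.5  7.6]
21 [[-1.1, -1.4], [-1.9, -3.0], [-2.5, -4.7], [-2.9, -6.5]] [-12.4   1.1]
22 [[-0.1, -1.8], [0.0, -3.6], [0.5, -5.3], [1.1, -7.0]] [-11.3  -5.9]
23 [[0.9, -1.6], [2.0, -3.0], [3.3, -4.3], [4.8, -5.3]] [ -6.5 -11.2]
24 [[1.5, -0.9], [3.2, -1.5], [5.0, -1.9], [6.8, -2.1]] [  0.3 -13.3]
25 [[1.8, 0.1], [3.6, 0.5], [5.3, 1.1], [6.9, 1.9]] [  7.2 -11.4]
26 [[1.5, 1.0], [2.8, 2.2]] [10.  -9.2]
```

Emit:
{"fn": "move_arm", "kwargs": {"targets": [[[0,0,1.5],[0,0,0],-1],[[0,0,3],[0,0,0],-1],[[0,0,3],[0,0,0],-1]]}}

```text
time: 8.0
tool_pos: [0.5599, 0.1941, 0.1121]
ee_rot: [3.142, -0.001, 0.001]
wrist_force: [-2.5, -1.1, 3.8]
width: 0.0239
```

Emit:
{"fn": "move_arm", "kwargs": {"targets": [[[2.0,0,0],[0,0,0],-1],[[1.5,1.9,0],[0,0,0],-1],[[-0.2,2.8,0],[0,0,0],-1],[[-2.0,2.3,0],[0,0,0],-1]]}}

```text
time: 8.5
tool_pos: [0.5598, 0.1932, 0.1125]
ee_rot: [-3.139, -0.006, 0.001]
wrist_force: [2.3, 3.4, 4.3]
width: 0.0231
```

Emit:
{"fn": "move_arm", "kwargs": {"targets": [[[-1.2,-1.4,0],[0,0,0],-1],[[-1.5,-3.2,0],[0,0,0],-1],[[-0.8,-5.0,0],[0,0,0],-1],[[0.6,-6.1,0],[0,0,0],-1]]}}

```text
time: 9.0
tool_pos: [0.5575, 0.1957, 0.111]
ee_rot: [3.137, 0.003, -0.0]
wrist_force: [0.5, -5.5, 5.4]
width: 0.0237
```

Emit:
{"fn": "move_arm", "kwargs": {"targets": [[[1.8,-0.5,0],[0,0,0],-1],[[3.6,-0.1,0],[0,0,0],-1],[[5.1,0.9,0],[0,0,0],-1],[[6.1,2.5,0],[0,0,0],-1]]}}

```text
time: 9.5
tool_pos: [0.559, 0.1954, 0.1096]
ee_rot: [3.141, 0.014, 0.001]
wrist_force: [-6.6, -0.6, 6.9]
width: 0.0235
```

Emit:
{"fn": "move_arm", "kwargs": {"targets": [[[0,0,0],[0,0,0],-1],[[0,0,0],[0,0,0],-1]]}}

```text
time: 9.75
tool_pos: [0.5591, 0.1955, 0.1096]
ee_rot: [3.141, 0.013, 0.001]
wrist_force: [-6.2, -1.4, 6.6]
width: 0.0238
```

Run:
```python
from h import *
o=status.get_obs();print(o["tool_pos"],o["ee_rot"],o["wrist_force"],o["wrist_torque"],o["width"])
```

```text
[0.55910127 0.19545506 0.10964033] [3.14062281e+00 1.32993428e-02 1.08797381e-03] [-6.1866046  -1.3857697   6.61091715] [-0.30307973  1.48530801  0.05117215] 0.023789495159687882
```

Emit:
{"fn": "move_arm", "kwargs": {"targets": [[[0,0,-2],[0,0,0],-1],[[0,0,-3],[0,0,0],-1],[[0,0,-3],[0,0,0],-1]]}}

```text
time: 10.12
tool_pos: [0.5603, 0.1956, 0.1124]
ee_rot: [3.141, 0.01, 0.001]
wrist_force: [-3.3, -0.3, 4.4]
width: 0.0237
```

Run:
```python
import numpy as np
t0=np.arctan2(-1.3,4.7);th=[t0]
r=lambda t:5.2+2.6*(t-t0)/2/np.pi
while r(th[-1])<14.8: th.append(th[-1]+1.9/r(th[-1]))
P=np.round([[r(t)*np.cos(t),r(t)*np.sin(t)] for t in th],1)
b=np.array([4.7,-1.3])
for i in range(1,len(P),6):
    q=P[i:i+6];print(i//6,np.round(q-b,1).tolist(),q[-1],"world",np.round([.5599+q[-1][0]/1e3,.1941-q[-1][1]/1e3],4));b=q[-1]
```

```text
0 [[0.6, 1.8], [0.2, 3.7], [-0.8, 5.3], [-2.2, 6.5], [-4.1, 7.2], [-6.0, 7.2]] [-1.3  5.9] world [0.5586 0.1882]
1 [[-1.8, -0.6], [-3.4, -1.7], [-4.5, -3.2], [-5.2, -5.0], [-5.3, -6.9], [-4.9, -8.8]] [-6.2 -2.9] world [0.5537 0.197 ]
2 [[1.0, -1.6], [2.3, -3.0], [4.0, -3.9], [5.9, -4.3], [7.8, -4.3], [9.6, -3.7]] [ 3.4 -6.6] world [0.5633 0.2007]
3 [[1.6, 1.0], [3.0, 2.3], [3.9, 4.0], [4.4, 5.8], [4.5, 7.7], [4.1, 9.6]] [7.5 3. ] world [0.5674 0.1911]
4 [[-0.8, 1.7], [-2.1, 3.2], [-3.6, 4.4], [-5.3, 5.2], [-7.2, 5.5], [-9.1, 5.5]] [-1.6  8.5] world [0.5583 0.1856]
5 [[-1.8, -0.5], [-3.5, -1.3], [-5.0, -2.5], [-6.2, -4.0], [-7.1, -5.7], [-7.5, -7.6]] [-9.1  0.9] world [0.5508 0.1932]
6 [[-0.1, -1.9], [0.2, -3.8], [0.9, -5.6], [1.9, -7.2], [3.3, -8.5], [4.8, -9.6]] [-4.3 -8.7] world [0.5556 0.2028]
7 [[1.8, -0.7], [3.7, -1.1], [5.6, -1.1], [7.5, -0.8], [9.2, -0.1], [10.8, 0.9]] [ 6.5 -7.8] world [0.5664 0.2019]
8 [[1.4, 1.3], [2.6, 2.9], [3.4, 4.6], [3.9, 6.4], [4.0, 8.3], [3.8, 10.2]] [10.3  2.4] world [0.5702 0.1917]
9 [[-0.5, 1.9], [-1.4, 3.6], [-2.5, 5.1], [-3.9, 6.4], [-5.5, 7.5],
[... 597 characters left out ...]
3, 8.4]] [12.6 -3.1] world [0.5725 0.1972]
15 [[0.4, 1.8], [0.5, 3.7], [0.3, 5.6], [-0.1, 7.5], [-0.8, 9.2], [-1.7, 10.9]] [10.9  7.8] world [0.5708 0.1863]
16 [[-1.2, 1.5], [-2.6, 2.8], [-4.1, 3.9], [-5.8, 4.8], [-7.6, 5.5], [-9.5, 5.8]] [ 1.4 13.6] world [0.5613 0.1805]
17 [[-1.9, 0.2], [-3.8, 0.0], [-5.6, -0.4], [-7.4, -1.0], [-9.1, -1.9], [-10.7, -3.0]] [-9.3 10.6] world [0.5506 0.1835]
18 [[-1.3, -1.3], [-2.5, -2.8], [-3.5, -4.4], [-4.3, -6.2], [-4.8, -8.0], [-5.1, -9.9]] [-14.4   0.7] world [0.5455 0.1934]
19 [[0.0, -1.9], [0.2, -3.8], [0.7, -5.6], [1.4, -7.4], [2.3, -9.0], [3.5, -10.6]] [-10.9  -9.9] world [0.549 0.204]
20 [[1.3, -1.3], [2.8, -2.5]] [ -8.1 -12.4] world [0.5518 0.2065]
```

Emit:
{"fn": "move_arm", "kwargs": {"targets": [[[0,0,-1.2],[0,0,0],-1],[[0,0,-1.2],[0,0,0],-1]]}}

```text
time: 10.38
tool_pos: [0.5637, 0.1957, 0.1149]
ee_rot: [-3.141, 0.002, 0.001]
wrist_force: [-1.4, 0.5, 1.2]
width: 0.0238
```

Emit:
{"fn": "move_arm", "kwargs": {"targets": [[[0.6,1.8,0.7],[0,0,0],-1],[[0.2,3.7,0.7],[0,0,0],-1],[[-0.8,5.3,0.7],[0,0,0],-1],[[-2.2,6.5,0.7],[0,0,0],-1],[[-4.1,7.2,0.7],[0,0,0],-1],[[-6.0,7.2,0.7],[0,0,0],-1]]}}

```text
time: 11.12
tool_pos: [0.5588, 0.1876, 0.1151]
ee_rot: [3.141, -0.001, 0.0]
wrist_force: [2.3, -0.2, 0.2]
width: 0.0234
```

Emit:
{"fn": "move_arm", "kwargs": {"targets": [[[-1.8,-0.6,0.6],[0,0,0],-1],[[-3.4,-1.7,0.6],[0,0,0],-1],[[-4.5,-3.2,0.6],[0,0,0],-1],[[-5.2,-5.0,0.6],[0,0,0],-1],[[-5.3,-6.9,0.6],[0,0,0],-1],[[-4.9,-8.8,0.6],[0,0,0],-1]]}}

```text
time: 11.88
tool_pos: [0.5524, 0.1977, 0.1135]
ee_rot: [-3.141, 0.003, 0.001]
wrist_force: [0.8, -0.8, -1.9]
width: 0.0236
```

Emit:
{"fn": "move_arm", "kwargs": {"targets": [[[0,0,1],[0,0,0],-1],[[0,0,2],[0,0,0],-1],[[0,0,3],[0,0,0],-1],[[0,0,3],[0,0,0],-1]]}}

```text
time: 12.38
tool_pos: [0.553, 0.1973, 0.1107]
ee_rot: [-3.141, 0.001, 0.001]
wrist_force: [1.3, 0.4, -1.5]
width: 0.0239
```

Emit:
{"fn": "move_arm", "kwargs": {"targets": [[[0,0,1.5],[0,0,0],-1],[[0,0,3],[0,0,0],-1],[[0,0,4.5],[0,0,0],-1],[[0,0,6],[0,0,0],-1],[[0,0,7],[0,0,0],-1]]}}

```text
time: 13.0
tool_pos: [0.5535, 0.1971, 0.1043]
ee_rot: [3.142, -0.0, 0.001]
wrist_force: [-0.6, 0.5, -1.3]
width: 0.0237
```

Emit:
{"fn": "move_arm", "kwargs": {"targets": [[[0,0,2],[0,0,0],-1],[[0,0,4],[0,0,0],-1],[[0,0,6],[0,0,0],-1],[[0,0,8],[0,0,0],-1],[[0,0,10],[0,0,0],-1],[[0,0,11.5],[0,0,0],-1],[[0,0,12],[0,0,0],-1]]}}

```text
time: 13.88
tool_pos: [0.5534, 0.1971, 0.0922]
ee_rot: [3.142, 0.0, 0.001]
wrist_force: [0.9, 0.7, -1.8]
width: 0.0234
```

Emit:
{"fn": "move_arm", "kwargs": {"targets": [[[0,0,1],[0,0,0],-1],[[0,0,2],[0,0,0],-1],[[0,0,3],[0,0,0],-1],[[0,0,3.5],[0,0,0],-1],[[0,0,3.5],[0,0,0],-1]]}}

```text
time: 14.5
tool_pos: [0.5535, 0.1971, 0.0891]
ee_rot: [3.142, -0.0, 0.001]
wrist_force: [-0.1, -0.2, -0.2]
width: 0.0238
```

Emit:
{"fn": "move_arm", "kwargs": {"targets": [[[0,0,1],[0,0,0],-1],[[0,0,1.5],[0,0,0],-1],[[0,0,1.5],[0,0,0],-1]]}}

```text
time: 14.88
tool_pos: [0.5535, 0.1971, 0.0878]
ee_rot: [3.142, -0.0, 0.001]
wrist_force: [-2.1, -0.2, 2.8]
width: 0.0233
```

Emit:
{"fn": "move_arm", "kwargs": {"targets": [[[0,0,-1.2],[0,0,0],-1],[[0,0,-1.2],[0,0,0],-1],[[0,0,-1.2],[0,0,0],-0.4],[[0,0,-1.2],[0,0,0],-0.2],[[0,0,-1.2],[0,0,0],0.0],[[0,0,-1.2],[0,0,0],0.0],[[0,0,-1.2],[0,0,0],0.0]]}}

```text
time: 15.75
tool_pos: [0.5535, 0.1971, 0.0885]
ee_rot: [3.142, 0.0, 0.001]
wrist_force: [0.3, -0.2, 0.3]
width: 0.0471
```

Emit:
{"fn": "move_arm", "kwargs": {"targets": [[[0,0,-10],[0,0,0],0.0],[[0,0,-35],[0,0,0],0.0],[[0,0,-75],[0,0,0],0.0],[[0,0,-120],[0,0,0],0.0],[[0,0,-130],[0,0,0],0.0],[[0,0,-130],[0,0,0],0.0],[[0,0,-130],[0,0,0],0.0]]}}

```text
time: 16.62
tool_pos: [0.5525, 0.1969, 0.2163]
ee_rot: [3.141, 0.004, 0.001]
wrist_force: [-0.9, -0.9, 0.7]
width: 0.0472
```

Run:
```python
from h import *
b=viewer.snapshot("wrist")[:,:,::-1][60:360,90:470];c=viewer.snapshot("scene")[:,:,::-1][150:310,270:470]
cv2.imwrite("pics/w6.png",np.hstack([b,cv2.resize(c,(375,300),interpolation=cv2.INTER_CUBIC)]))
o=status.get_obs();print(o["time"],o["tool_pos"],o["wrist_force"],o["width"])
```

```text
16.725 [0.55253806 0.19684605 0.21617896] [0.29461629 0.02820377 0.18619378] 0.04715556064845609
```

View pics/w6.png

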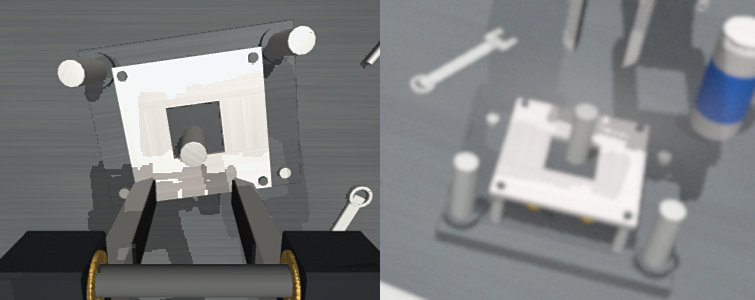

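```bash
python3 -c "
from bench import order;print(order.close_job())"
```

```text
the job is handed in; nothing more can be done
None
```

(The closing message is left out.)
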